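# Shut the laundry's water stop valve with its loose crank

### The job

The washing machine is about to be moved, so shut its water: fit the loose steel crank fully down onto the square spindle of the brass stop valve, hold it by its free-turning grip and wind it clockwise (seen from above) through its several turns, keeping it on the square, until the valve closes against its seat. Nip it up so that you feel about 8 N at the grip for a moment (under 5 N is not tight, over 11 N forces the seat), then let go and leave the crank sitting on the spindle with the valve shut; leave the other things on the worktop where they are.

Things in the scene. Friction and masses are not known exactly. Their poses are not given: they have to be found in the camera images.
- crank: loose steel crank, 0.4 kg, standing on its hub. Origin: centre of the hub's underside, on the turning axis, at the socket's mouth; z up, arm along +x. Hub 40 x 40 mm, z 0 to 28, with a square socket open below, 24 mm wide, 20 mm deep, sides parallel to x and y. Arm 16 mm wide, z 28 to 36 mm, from x = -34 to 85 mm. Boss and grip stand on top (see the points).
- crank_boss (a point): on the crank's axis, 58 mm above its origin, in the square steel boss 24 x 24 mm, z 36 to 70 mm above the origin, sides parallel to the crank's x and y: the place to lift the crank by
- crank_grip (a point): on the axis of the crank's upright black round grip, 75 mm along +x from the turning axis, 63 mm above the crank's origin. Grip: 22 mm diameter, 37 to 82 mm above the crank's origin; it spins freely on its pin, so the hand need not turn while winding
- valve: fixed brass stop valve with pipe stubs on a grey base plate 110 x 180 x 6 mm; origin: centre of the plate's underside; z up, pipes along its y; nothing of it but the spindle is higher than 90 mm. A travel gauge (60 mm aluminium bar with a dark pointer) is at its -x side, 72 mm high
- spindle: the valve's upright steel spindle, square 22 x 22 mm with a 4 mm tapered top, sides parallel to its own x and y; the crank fits in any of four quarter-turn positions with 1 mm play each side. Origin on its axis, 88 mm above the valve's origin; z up. Turns with the crank, clockwise closes, 2.1 to 2.7 turns from the start
- spindle_top (a point): centre of the spindle's flat top, 116 mm above the valve's underside; with the crank fully down it touches the socket's floor (crank origin 20 mm below it). Winding takes 1.6 N at the grip; once the seat is reached (felt, at any angle) the spindle twists like a spring, 1.0 N m (13 N at the grip) per rad; let go, it springs back and the valve stays shut
- gauge (a joint): the gauge pointer's slide along the valve's +y, in m: 1.2 mm per rad (7.5 mm per turn) of closing; 3.6 to 8.4 mm at the start, 24 mm when the seat is reached; too coarse to judge tightness by
- gauge_pointer (a point): top of the gauge's dark pointer, 76 mm high, 50 mm to the -x side of the valve's axis; in the valve's frame its y is joint gauge minus 12 mm
- collar (a joint): rise of the thin brass collar under the square, in m: 0.3 mm per rad of spindle twist, that is per N m of torque on the spindle (0.04 mm while winding, 0.18 mm at 8 N); too fine to be read well, feel the force instead
- nut: loose brass ring, 44 mm diameter, 14 mm high; a bystander
- spanner: loose open spanner, 160 mm long, flat; a bystander
- jar: loose glass jar, 66 mm diameter, 85 mm high; a bystander
- can: loose spray can, 64 mm diameter, 150 mm high; a bystander
- bowl: loose steel bowl, 140 mm wide, 55 mm high; a bystander
Mind the look-alikes: they are no part of the job. There is more than one size of the valve; the job needs the smaller.

How it is judged:
By the outcome, as a careful person would: the job done as asked, in the order asked, and still so for the second after the job is handed in, with the robot touching nothing.
It also fails if it takes over 72 s, if anything falls off the work surface, if the arm or the gripper's body presses on something with over 40 N, if the wrist force passes 120 N, or if a joint passes its speed limit or range.

### The arm

A 6-joint arm with a two-finger parallel gripper is mounted at the origin on the work surface. World frame = base frame: x ahead of the robot, y to its left, z up, the work surface at z = 0. Lengths are in m, angles in rad, forces in N, time in s.
With the tool pointing down it reaches from about 0.375 to 0.825 m from the base axis. Payload 5.5 kg.
Tool frame: the origin (TCP) lies at the very end of the fingers, on their centre line; the grasp point (between the pads) lies 19 mm behind it; z points along the fingers, y is the line along which they close (so a half turn about z gives the same grasp; the last joint's range is limited). The gripper opens to 85 mm and grips with 20 to 120 N. Pads are 22 mm wide; open, the fingers measure 114 mm over their backs; the gripper's body (76 mm by 85 mm) begins 54 mm behind the grasp point. The pads swing forward as they close: fully open they stand 13 mm farther back than shut.
Start: joints at [1.328, 0.314, -0.047, 1.21, 0, 1.571], TCP at [0.144, 0.582, 0.231] pointing down, gripper open.
Joint ranges: [-2.67, 2.67], [-0.69, 1.73], [-1.03, 1.25], [-2.08, 2.16], [-1.42, 1.45], [-3.14, 3.14]. Speed limits (rad/s): [2.39, 2.39, 3.01, 3.14, 3.14, 3.14].

### API

Orientations are given as a 3x3 rotation matrix whose columns are the frame's x, y, z axes.
In Python, from plant import * gives the robot as it stands. The module is installed in compiled form; this text tells all that it offers.
- The arm moves only by the shell command python3 -m handwheel 'ROWS' [FORCE]. ROWS is JSON, a list of rows, each a list of 3 entries, a list of its own where there are three numbers: the shift along the tool's x, y, z in mm, then the turn, a rotation vector about the tool's x, y, z in degrees, then the finger opening in mm, from 0 to 85.4. In form: [[[x, y, z], [ax, ay, az], hand], ...]. A call has 1 to 10 rows; each row shifts and turns the commanded pose from where the row before left it, along the tool's axes as they then stand; what a row does not reach is not made up. A row lasts 1/8 s, in which the tool goes at most 62.5 mm and 10.7 degrees, less where a joint would pass 70% of its speed; a pose out of reach is approached as far as the arm can. A call with a gripper value outside its range is refused whole. The fingers move at their own pace and stop on an object; FORCE is the grip in N (left out, the last holds). Time passes only in rows, so rows that do not move let the fingers close. It gives the time, the measured TCP pose, the force, the opening and the grip force at its end, in the units of the state.
- read_state(): the state, without advancing time (a new reading comes with each control period).
- camera(name): name is "scene" or "top" or "wrist"; returns (picture, depth): 480x640x3 uint8, blue, green, red; 480x640 float32, m along the optical axis (not along the pixel's ray), 0 where there is no reading.
- get_calibration(name): a dict with "vfov" (degrees; the focal length in pixels is half the picture's height over the tangent of half this angle, whatever the lens; pixels are square), "cx", "cy" (the principal point, pixels), "rvec" (rotation vector, rad) and "tvec" (3), from world to camera coordinates, as OpenCV has them; the wrist camera has in their place "T_tool_cam" (4x4, takes a point from camera to tool coordinates, whose origin is the TCP and whose axes are the flange's). Camera axes: x right, y down, z forward; pixel columns grow to the right and rows downward; lengths in m; the calibration is good to about 2 mm. A picture is of the moment at which its call begins: read the wrist's pose just before it. get_calibration takes no time and is no camera call.
- close_job(): hands the job in; it is judged then, once.
Trained networks look in the newest picture that a camera, given by its name, has taken for a name from the list of things; names that differ only in an ending like _2 or _b are one class to them, and where a whole thing is asked for, a point or a joint stands for the part that bears it (a point fixed in the world has none). Each returns a list of dicts, best first, with "conf" (0 to 1); they miss things now and then, are a little off and sometimes report something else, mostly with a low value. They report only what shows in the picture. A call takes as long as a camera call. They do not tell look-alikes from the thing itself.
- search_frame(camera, name): "at" ([x, y, z] in m, in the coordinates of the camera as it stood for that picture, good to about 4 mm: the middle of the surface that is visible of it).
The state is a dict: "t": time; "joint_pos": joint angles; "qvel": joint speeds; "effort": joint torques, N m; "eef_pos": TCP position; "ee_rot": TCP orientation; "contact_force": force on the tool from outside, world axes, zero at the start; "ft_torque": the same for the moment, N m; "finger_gap": opening from 0.0 (shut) to 1.0 (fully open); "gripper_force": force on a finger pad.
Only numpy, scipy, OpenCV 4.12 (cv2) and the standard library are available. Lean on these libraries where they do the work, as an engineer would, in place of code of your own. Each camera call takes 0.05 s, during which the arm holds its last target. There are 200 camera calls.

## Working session

There is one attempt and no reset: what is moved stays moved. The work goes in short steps, Python scripts to look and compute and a shell command to move; the robot and the scene stay as the last step left them, time stands still between calls to the robot, and variables do not carry over. Pictures are saved under pics/ and viewed, at most 10 in all, crops included, and the job is handed in when it is done.

```bash
mkdir -p pics; cat > h.py <<'E'
from plant import *
import numpy as np, cv2
def T(name,s=None):
    c=get_calibration(name)
    if name=="wrist":
        s=s or read_state(); W=np.eye(4); W[:3,:3]=np.array(s["ee_rot"]).reshape(3,3); W[:3,3]=s["eef_pos"]
        return W@np.array(c["T_tool_cam"])
    M=np.eye(4); M[:3,:3]=cv2.Rodrigues(np.array(c["rvec"],float))[0]; M[:3,3]=np.ravel(c["tvec"])
    return np.linalg.inv(M)
def cloud(name,d,M):
    c=get_calibration(name); f=240/np.tan(np.radians(c["vfov"])/2)
    v,u=np.mgrid[:480,:640]
    p=np.stack([(u-c["cx"])/f*d,(v-c["cy"])/f*d,d],-1)
    return p@M[:3,:3].T+M[:3,3]
def find(cam,M,names,k=3):
    for n in names:
        for r in search_frame(cam,n)[:k]:
            print(cam,n,round(r["conf"],2),np.round((M@np.r_[r["at"],1])[:3],4))
E
python3 - <<'E'
from h import *
s=read_state(); print(s)
for n in ["top","scene"]:
    M=T(n); b,d=camera(n); cv2.imwrite(f"pics/{n}0.png",b); print(get_calibration(n))
    find(n,M,["crank","crank_boss","crank_grip","valve","spindle","gauge_pointer"])
E
```

```text
{'t': 0.0, 'joint_pos': array([ 1.32801280e+00,  3.14244155e-01, -4.80794169e-02,  1.21016837e+00,
       -3.05017611e-06,  1.57080334e+00]), 'qvel': array([-1.67705883e-03,  1.68748562e-04,  1.66821774e-03,  5.86750108e-04,
        7.52012689e-04,  9.56111165e-05]), 'effort': array([ 8.44547685e-05, -5.39593720e+01,  3.39745545e+01,  1.94596779e-02,
       -1.53662887e-05,  8.65899992e-07]), 'eef_pos': array([0.14410817, 0.58185386, 0.23042353]), 'ee_rot': array([[-9.70670877e-01,  2.40411905e-01, -4.04674855e-04],
       [ 2.40412246e-01,  9.70669481e-01, -1.64662223e-03],
       [-3.06205673e-06, -1.69561704e-03, -9.99998562e-01]]), 'contact_force': array([ 0.15850261, -1.21692298,  0.04493466]), 'ft_torque': array([ 0.03642082, -0.02127119, -0.03856096]), 'gripper_force': 0.0, 'finger_gap': 0.9997114178203997}
{'vfov': 51.4746133737067, 'cx': 322.47887940892446, 'cy': 234.4995720400683, 'rvec': array([ 2.16007362, -2.13697805,  0.14303985]), 'tvec': array([-0.01752806,  0.48333505,  1.36884778])}
top crank 0.98 [ 0.5478 -0.2443  0.0372]
top crank 0.39 [0.4701 0.1271 0.0073]
top c
[... 276 characters left out ...]
4982, 'rvec': array([ 1.378299  ,  2.20704262, -0.88684844]), 'tvec': array([ 0.21888929, -0.24601631,  1.45584586])}
scene crank 0.96 [ 0.5558 -0.2407  0.0355]
scene crank 0.33 [ 0.5054 -0.0177  0.01  ]
scene crank_boss 0.55 [ 0.5531 -0.2408  0.0385]
scene crank_grip 0.67 [ 0.552  -0.2398  0.0392]
scene valve 0.92 [0.4911 0.1377 0.0261]
scene valve 0.62 [0.2851 0.3451 0.0495]
scene valve 0.39 [ 0.4973 -0.4858  0.0305]
scene spindle 0.74 [0.4846 0.1343 0.1166]
scene spindle 0.66 [0.2757 0.3432 0.1516]
scene spindle 0.22 [ 0.506  -0.0149  0.0035]
scene gauge_pointer 0.62 [ 0.6139 -0.0193  0.014 ]
scene gauge_pointer 0.6 [ 0.5528 -0.2429  0.0382]
scene gauge_pointer 0.57 [0.4897 0.1354 0.0295]
```

View pics/top0.png

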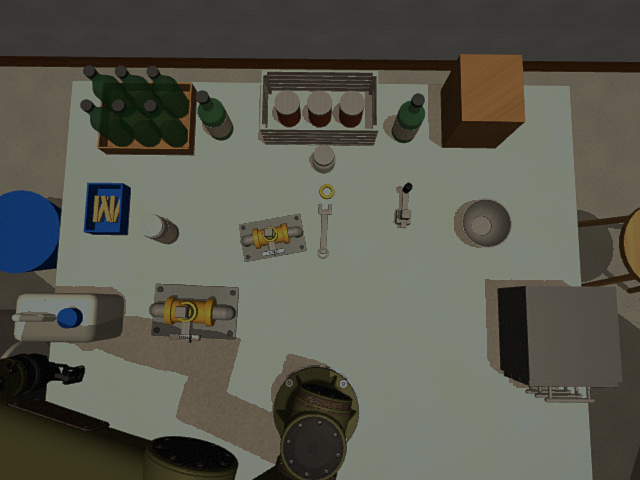

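View pics/scene0.png

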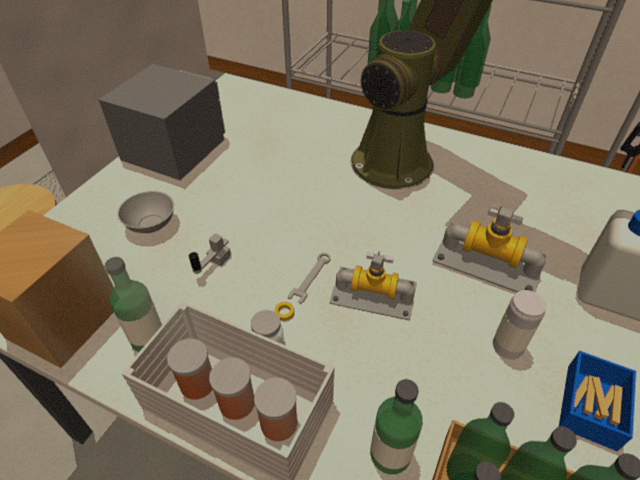

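The top view shows the crank at (403,205) with its grip at (407,187). The small valve is at (272,236), and its larger twin at (195,312). The job uses the small one.

```bash
python3 - <<'E'
from h import *
for n in ["top","scene"]:
    M=T(n); b,d=camera(n); P=cloud(n,d,M); ok=d>0
    def sel(x,y,r,z0,z1): 
        return P[ok&(np.hypot(P[...,0]-x,P[...,1]-y)<r)&(P[...,2]>z0)&(P[...,2]<z1)]
    for nm,a in dict(table=(.45,-.1,.03,-.05,.05),crank=(.56,-.24,.12,.02,.1),boss=(.52,-.24,.06,.058,.075),grip=(.59,-.25,.05,.074,.09),
        spin=(.485,.13,.06,.105,.13),spin2=(.485,.13,.06,.112,.13),plate=(.48,.13,.11,.003,.02)).items():
        q=sel(*a)
        if len(q): print(n,nm,len(q),np.round(np.median(q,0),4),np.round(q.min(0),3),np.round(q.max(0),3))
b,d=camera("scene"); a=cv2.resize(b[220:330,170:430],None,fx=3,fy=3,interpolation=2); cv2.imwrite("pics/s1.png",a)
E
```

```text
top table 342 [ 4.498e-01 -1.002e-01 -3.000e-04] [ 0.421 -0.129 -0.008] [ 0.479 -0.071  0.008]
top crank 404 [ 0.5488 -0.2417  0.0381] [ 0.507 -0.261  0.02 ] [ 0.623 -0.221  0.087]
top boss 84 [ 0.5383 -0.2405  0.069 ] [ 0.527 -0.254  0.058] [ 0.553 -0.229  0.075]
top grip 51 [ 0.6142 -0.2468  0.0804] [ 0.543 -0.258  0.074] [ 0.623 -0.236  0.087]
top spin 81 [0.4775 0.1319 0.115 ] [0.466 0.121 0.106] [0.488 0.143 0.12 ]
top spin2 68 [0.4778 0.132  0.1162] [0.466 0.121 0.112] [0.488 0.143 0.12 ]
top plate 1377 [0.4736 0.1256 0.0059] [0.375 0.023 0.003] [0.59  0.24  0.019]
scene table 346 [ 0.451  -0.0993  0.0011] [ 0.42  -0.13  -0.004] [ 0.479 -0.071  0.006]
scene crank 716 [ 0.5551 -0.2396  0.043 ] [ 0.503 -0.264  0.02 ] [ 0.626 -0.221  0.086]
scene boss 124 [ 0.5419 -0.2394  0.07  ] [ 0.526 -0.255  0.058] [ 0.553 -0.229  0.074]
scene grip 76 [ 0.6154 -0.2447  0.0818] [ 0.545 -0.259  0.074] [ 0.625 -0.233  0.086]
scene spin 122 [0.4823 0.1326 0.1156] [0.465 0.121 0.106] [0.489 0.143 0.12 ]
scene spin2 92 [0.4793 0.1321 0.1163] [0.466 0.121 0.113] [0.489 0.143 0.12 ]
scene plate 1954 [0.5051 0.142  0.0066] [0.375 0.026 0.003] [0.587 0.239 0.02 ]
```

View pics/s1.png

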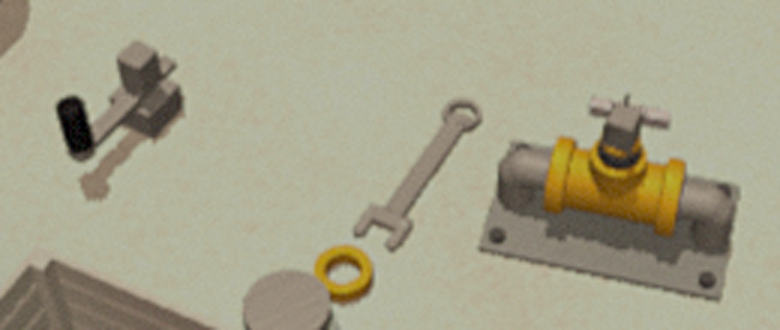

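```bash
python3 -c "
from h import *
print(np.round(get_calibration('wrist')['T_tool_cam'],3), get_calibration('wrist')['vfov'])"
python3 -m handwheel '[[[0,0,-40],[0,0,0],85],[[-45,-37,-20],[0,0,0],85],[[-45,-37,0],[0,0,0],85],[[-45,-37,0],[0,0,0],85],[[-45,-37,0],[0,0,0],85],[[-45,-37,0],[0,0,0],85],[[-45,-37,0],[0,0,0],85],[[-45,-37,0],[0,0,0],85],[[-45,-37,0],[0,0,0],85],[[0,0,0],[0,0,0],85]]' 40
```

```text
[[-0.001 -0.951 -0.31   0.078]
 [ 1.    -0.001 -0.001  0.001]
 [ 0.001 -0.31   0.951 -0.143]
 [ 0.     0.     0.     1.   ]] 61.28124979277292
t: 2.1
eef_pos: [0.4244, 0.2056, 0.2914]
ee_rot: [[-0.969, 0.247, 0.001], [0.247, 0.969, -0.0], [-0.001, -0.0, -1.0]]
contact_force: [-0.2, 0.6, 1.3]
finger_gap: 0.995
gripper_force: 0.0
```

```bash
cat >> h.py <<'E'
def rect(P,m,c,R=.03):
    q=P[m&(np.hypot(P[...,0]-c[0],P[...,1]-c[1])<R)]
    (x,y),(w,h),a=cv2.minAreaRect((q[:,:2]*1000).astype(np.float32))
    return len(q),np.round([x,y,w,h,a],1),np.round(q.mean(0)*1000,1)
E
python3 - <<'E'
from h import *
s=read_state(); M=T("wrist",s); b,d=camera("wrist"); cv2.imwrite("pics/w1.png",b)
P=cloud("wrist",d,M); ok=d>0; z=P[...,2]
np.savez("w1.npz",P=P,ok=ok)
for lo,hi in [(.112,.12),(.095,.12),(.105,.12)]: print(rect(P,ok&(z>lo)&(z<hi),(.477,.132)))
q=P[ok&(z>.003)&(z<.010)&(np.hypot(P[...,0]-.477,P[...,1]-.132)<.12)]; 
print(cv2.minAreaRect((q[:,:2]*1000).astype(np.float32)))
find("wrist",M,["spindle","gauge_pointer","valve"])
E
```

```text
(600, array([478.5, 132.2,  22.2,  22.5,   0.6]), array([477.4, 133.2, 116.3]))
(873, array([477.3, 132.1,  23. ,  25. ,  89.9]), array([475.8, 134.3, 112.3]))
(716, array([478.6, 132.1,  22.4,  22.7,   0.8]), array([476.6, 133.8, 115.1]))
((479.336181640625, 131.34793090820312), (233.95150756835938, 208.52552795410156), 81.53289031982422)
wrist spindle 0.98 [0.4732 0.1392 0.1165]
wrist gauge_pointer 0.55 [0.4256 0.1196 0.0781]
wrist gauge_pointer 0.47 [ 0.5581 -0.2225  0.0098]
wrist valve 0.9 [0.3089 0.3126 0.0146]
wrist valve 0.72 [0.463  0.1477 0.0397]
```

View pics/w1.png

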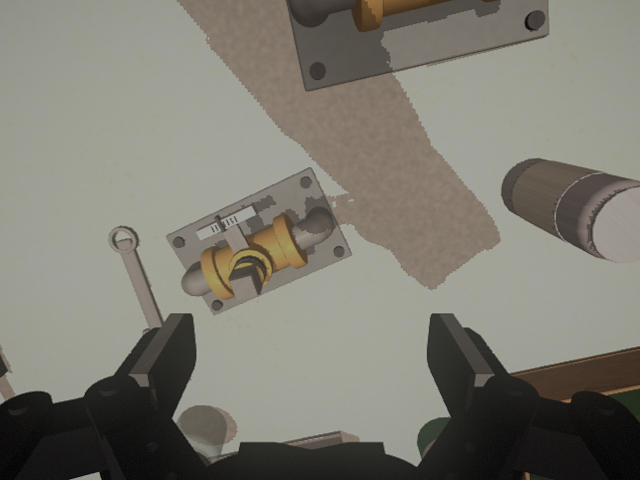

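```bash
python3 -m handwheel '[[[-20,-46,0],[0,0,0],85],[[-20,-46,0],[0,0,0],85],[[-20,-46,5],[0,0,0],85],[[-20,-46,10],[0,0,0],85],[[-20,-46,10],[0,0,0],85],[[-20,-46,15],[0,0,0],85],[[-21,-46,15],[0,0,0],85],[[-21,-46,15],[0,0,0],85],[[-21,-46,0],[0,0,-9],85],[[0,0,0],[0,0,0],85]]'
python3 - <<'E'
from h import *
s=read_state(); print(s["eef_pos"]); M=T("wrist",s); b,d=camera("wrist"); cv2.imwrite("pics/w2.png",b)
P=cloud("wrist",d,M); ok=d>0; z=P[...,2]
print("boss",rect(P,ok&(z>.064)&(z<.075),(.54,-.2415),.022))
print("grip",rect(P,ok&(z>.075)&(z<.09),(.614,-.247),.02))
print("arm",rect(P,ok&(z>.03)&(z<.04),(.565,-.242),.07))
find("wrist",M,["crank_boss","crank_grip"],1)
E
```

```text
t: 3.55
eef_pos: [0.5016, -0.2385, 0.2207]
ee_rot: [[-0.996, 0.086, -0.0], [0.086, 0.996, -0.0], [0.0, -0.0, -1.0]]
contact_force: [-0.9, 0.1, -0.3]
finger_gap: 0.997
gripper_force: 0.0
[ 0.50157505 -0.23846909  0.22073484]
boss (922, array([ 540.3, -242.4,   23.5,   24. ,   85.2]), array([ 539.3, -242.1,   70.3]))
grip (569, array([ 615.1, -247.8,   21.4,   20.7,   40.1]), array([ 613.3, -247.8,   81.7]))
arm (1167, array([ 560.2, -243.6,   37.5,  107.2,   85.9]), array([ 562.9, -243.9,   36.3]))
wrist crank_boss 0.97 [ 0.5462 -0.2464  0.0403]
wrist crank_grip 0.71 [ 0.5479 -0.2468  0.0373]
```

View pics/w2.png

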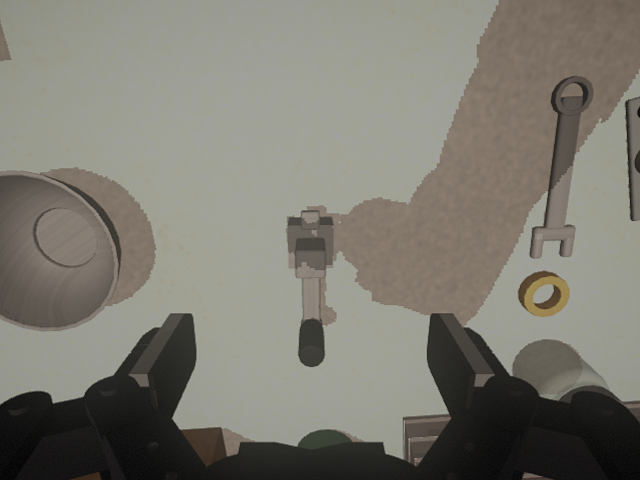

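```bash
python3 -m handwheel '[[[-20,0,40],[0,0,0],85],[[-19,0,50],[0,0,-0.5],85],[[0,0,50],[0,0,0],60],[[0,0,38],[0,0,0],50],[[0,0,0],[0,0,0],0],[[0,0,0],[0,0,0],0],[[0,0,0],[0,0,0],0],[[0,0,0],[0,0,0],0],[[0,0,0],[0,0,0],0]]' 80
python3 -c "
from h import *
s=read_state(); print(s['eef_pos'],s['finger_gap']*85.4,s['gripper_force'])"
```

```text
t: 4.82
eef_pos: [0.5398, -0.2408, 0.0439]
ee_rot: [[-0.997, 0.077, 0.001], [0.077, 0.997, -0.0], [-0.001, -0.0, -1.0]]
contact_force: [-0.9, 0.5, -4.8]
finger_gap: 0.265
gripper_force: 79.4
[ 0.53976336 -0.24080149  0.04390529] 22.622320562424658 79.40466284751892
```

```bash
python3 -m handwheel '[[[0,0,-50],[0,0,0],0],[[0,0,-55],[0,0,0],0],[[4,30,-55],[0,0,0],0],[[4,50,0],[0,0,0],0],[[4,58,0],[0,0,0],0],[[4,58,0],[0,0,0],0],[[4,58,0],[0,0,0],0],[[5,58,0],[0,0,0],0],[[5,58,0],[0,0,-5],0],[[0,0,0],[0,0,0],0]]'
python3 - <<'E'
from h import *
s=read_state(); print(s["eef_pos"],s["ee_rot"][:,1],s["contact_force"],s["finger_gap"]*85.4); M=T("wrist",s); b,d=camera("wrist"); cv2.imwrite("pics/w3.png",b)
P=cloud("wrist",d,M); ok=d>0; z=P[...,2]; np.savez("w3.npz",P=P,ok=ok)
print("spin",rect(P,ok&(z>.112)&(z<.12),(.477,.132),.022))
e=s["eef_pos"]; z0=e[2]-.0439
for lo,hi,nm in [(.066,.074,"boss"),(.032,.040,"arm"),(.024,.030,"hub")]:
    print(nm,rect(P,ok&(z>z0+lo)&(z<z0+hi),e,.045))
find("wrist",M,["spindle","gauge_pointer","crank_grip"],2)
E
```

```text
t: 6.08
eef_pos: [0.5377, 0.1344, 0.2032]
ee_rot: [[-1.0, -0.016, 0.0], [-0.016, 1.0, 0.002], [-0.0, 0.002, -1.0]]
contact_force: [0.5, -0.7, -4.8]
finger_gap: 0.266
gripper_force: 80.5
[0.53768983 0.13436263 0.20315156] [-0.01639659  0.99986439  0.00153219] [ 0.47603612 -0.73794943 -4.83333003] 22.702164687792763
spin (1552, array([478.9, 132. ,  22.1,  21.6,   1.3]), array([478.3, 132.1, 116.2]))
boss (5653, array([5.408e+02, 1.348e+02, 2.720e+01, 5.010e+01, 2.000e-01]), array([537.8, 134.8, 230.5]))
arm (1735, array([544.7, 132.6,  76.2,  28.3,   5.8]), array([518. , 134.2, 197.3]))
hub (1047, array([528.9, 134.2,  17. ,  40.3,   0.6]), array([527.4, 136.5, 188.2]))
wrist spindle 0.74 [0.479  0.1319 0.1167]
wrist spindle 0.6 [ 0.4911 -0.0122  0.0104]
wrist gauge_pointer 0.54 [0.4261 0.118  0.0799]
wrist crank_grip 0.67 [0.5311 0.1323 0.1997]
```

View pics/w3.png

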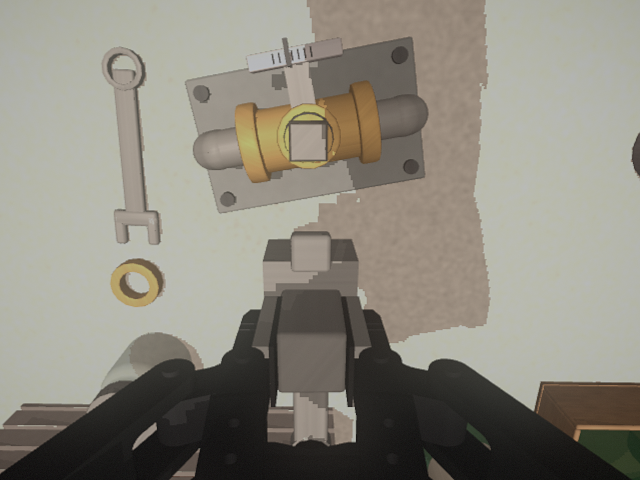

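```bash
python3 - <<'E'
from h import *
f=np.load("w3.npz"); P,ok=f["P"],f["ok"]
for v in list(range(228,300,4))+list(range(300,410,8)): print(v,np.round(P[v,306:316].mean(0)*1000,1), np.round(P[v,335:350].mean(0)*1000,1) if v<300 else "")
v=335
print([ (u,*np.round(P[v,u]*1000,1)) for u in range(272,352,6)])
print([ (u,*np.round(P[265,u]*1000,1)) for u in (258,262,264,266,270,285,340,350,354,356,358,360)])
E
```

```text
228 [553.1 134.4  35.5] [5.632e+02 1.627e+02 3.000e-01]
232 [507.2 134.  193.8] [566.8 162.8   0.8]
236 [507.7 134.  197.3] [570.5 162.9   1. ]
240 [504.2 133.8 212.8] [520.2 149.1 164. ]
244 [510.8 134.  198. ] [520.3 148.7 169.7]
248 [512.3 134.  198.3] [520.4 148.3 174.9]
252 [514.  134.1 198.1] [520.6 148.  179.6]
256 [515.7 134.1 198.1] [520.6 147.6 184.4]
260 [517.5 134.1 197.7] [520.9 147.3 188.5]
264 [519.2 134.1 197.8] [522.3 147.3 189.6]
268 [520.9 134.2 197.8] [524.1 147.4 189.4]
272 [526.  134.2 189.8] [525.8 147.4 189.6]
276 [527.9 134.3 189.6] [527.7 147.5 189.4]
280 [529.6 134.3 189.8] [529.6 147.6 189.4]
284 [531.7 134.3 189.3] [531.5 147.7 189.3]
288 [533.4 134.4 189.6] [533.3 147.7 189.4]
292 [529.2 134.3 202.1] [532.9 147.4 194.2]
296 [529.5 134.3 205.2] [528.9 146.3 205.9]
300 [529.4 134.3 208.7] 
308 [529.8 134.3 214.3] 
316 [529.9 134.3 220. ] 
324 [529.9 134.3 225.5] 
332 [530.4 134.4 229.7] 
340 [524.8 134.2 243.3] 
348 [535.1 134.4 231.7] 
356 [538.5 134.5 231.2] 
364 [541.5 134.5 231.3] 
372 [544.8 134.6 231.1] 
380 [548.  134.6 231.1] 
388 [551.4 134.7 230.
[... 1011 characters left out ...]
, (262, np.float64(599.4), np.float64(90.7), np.float64(1.3)), (264, np.float64(522.9), np.float64(114.9), np.float64(190.3)), (266, np.float64(523.1), np.float64(115.7), np.float64(189.7)), (270, np.float64(523.1), np.float64(117.4), np.float64(189.8)), (285, np.float64(523.1), np.float64(123.6), np.float64(189.5)), (340, np.float64(522.8), np.float64(146.5), np.float64(189.5)), (350, np.float64(522.4), np.float64(150.6), np.float64(190.1)), (354, np.float64(522.9), np.float64(152.4), np.float64(189.0)), (356, np.float64(522.5), np.float64(153.1), np.float64(189.8)), (358, np.float64(522.9), np.float64(154.1), np.float64(188.9)), (360, np.float64(598.4), np.float64(180.6), np.float64(0.4))]
```

```bash
python3 - <<'E'
from h import *
for n in ["w1","w3"]:
    f=np.load(n+".npz"); P,ok=f["P"],f["ok"]
    q=P[ok&(abs(P[...,2])<.012)&(P[...,0]>.3)]; 
    for _ in range(4):
        A=np.c_[q[:,:2],np.ones(len(q))]; c,*_=np.linalg.lstsq(A,q[:,2],rcond=None); q=q[abs(A@c-q[:,2])<.004]
    print(n,len(q),c)
P=np.load("w3.npz")["P"]
for nm,(u0,u1,v0,v1) in dict(hubtop=(330,350,266,288),armtail=(296,324,244,262),bosstop=(290,335,350,384),spin=(294,324,126,156)).items():
    q=P[v0:v1,u0:u1].reshape(-1,3); A=np.c_[q[:,:2]-q[:,:2].mean(0),np.ones(len(q))]; print(nm,np.linalg.lstsq(A,q[:,2],rcond=None)[0])
E
```

```text
w1 176917 [ 0.0012111  -0.00107873  0.00045761]
w3 186154 [ 0.00117442 -0.00110686  0.00024507]
hubtop [-0.06316046 -0.01259278  0.18945176]
armtail [-2.1503992  -0.02168239  0.19884298]
bosstop [-0.9438684  -0.02081055  0.23177115]
spin [-1.17512582  0.05207318  0.11819443]
```

```bash
python3 -m handwheel '[[[31,-0.8,0],[0,0,0],0],[[31.4,-0.7,0],[0,0,0],0],[[0,0,0],[0,-1.7,0],0],[[0.5,0,18],[0,0,0],0],[[0.5,0,17],[0,0,0],0],[[0,0,0],[0,0,0],0]]' 100
python3 - <<'E'
from h import *
s=read_state(); print(s["eef_pos"],s["contact_force"]); M=T("wrist",s); b,d=camera("wrist"); cv2.imwrite("pics/w4.png",b)
P=cloud("wrist",d,M)
for v in range(236,300,5): print(v,np.round(P[v,306:316].mean(0)*1000,1), np.round(P[v,335:350].mean(0)*1000,1))
E
```

```text
t: 7.02
eef_pos: [0.4752, 0.1271, 0.1671]
ee_rot: [[-1.0, -0.008, 0.028], [-0.008, 1.0, -0.0], [-0.028, -0.001, -1.0]]
contact_force: [-0.6, -0.2, -4.2]
finger_gap: 0.258
gripper_force: 101.2
[0.47522122 0.12707819 0.16713966] [-0.5562662  -0.20638328 -4.20783115]
236 [445.4 126.9 160.5] [471.5 145.2  86.3]
241 [447.2 126.9 161.2] [458.9 141.8 128.9]
246 [449.4 127.  161. ] [458.8 141.3 135.8]
251 [451.3 127.  161.3] [458.9 140.9 141.8]
256 [453.5 127.  161.2] [459.  140.5 147.5]
261 [455.7 127.  161.1] [454.6 139.  163.4]
266 [457.6 127.  161.5] [461.2 140.1 153.1]
271 [460.  127.  161.1] [463.5 140.2 153.1]
276 [465.7 127.  153.4] [465.7 140.3 153.2]
281 [468.1 127.1 153.4] [468.2 140.4 153. ]
286 [470.6 127.1 153.1] [470.4 140.4 153.1]
291 [466.9 127.1 164.8] [470.8 140.2 156.9]
296 [466.7 127.1 169.3] [466.2 139.1 170.2]
```

View pics/w4.png

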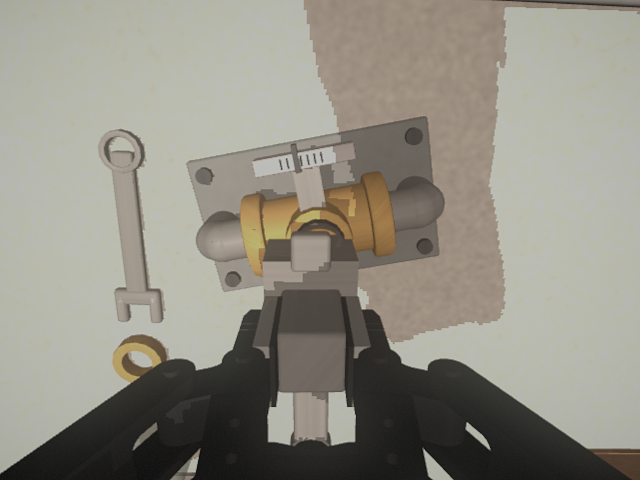

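```bash
python3 -m handwheel '[[[0,5,0],[0,0,-0.5],0],[[0,0,0],[0,0,0],0],[[0.2,0,6],[0,0,0],0],[[0.1,0,3],[0,0,0],0],[[0,0,2],[0,0,0],0],[[0.1,0,2],[0,0,0],0],[[0,0,0],[0,0,0],0]]'
```

```text
t: 7.95
eef_pos: [0.4755, 0.1332, 0.1549]
ee_rot: [[-0.999, -0.019, 0.029], [-0.019, 1.0, 0.0], [-0.029, -0.0, -1.0]]
contact_force: [0.4, -0.6, -4.9]
finger_gap: 0.265
gripper_force: 101.2
```

```bash
python3 -m handwheel '[[[0,-0.9,0],[0,0,0],0],[[0,0,2],[0,0,0],0],[[0.1,0,2],[0,0,0],0],[[0.1,0,2],[0,0,0],0],[[0,0,0],[0,0,0],0]]'
```

```text
t: 8.57
eef_pos: [0.4754, 0.1323, 0.1488]
ee_rot: [[-0.999, -0.019, 0.029], [-0.019, 1.0, 0.0], [-0.029, -0.0, -1.0]]
contact_force: [-1.1, 0.1, -4.7]
finger_gap: 0.257
gripper_force: 101.2
```

```bash
python3 -m handwheel '[[[0.1,0,4],[0,0,0],0],[[0.1,0,4],[0,0,0],0],[[0,0,1],[0,0,0],0],[[0,0,0],[0,0,0],0]]'
python3 -m handwheel '[[[0,0,1],[0,0,0],0],[[0,0,1],[0,0,0],0],[[0,0,0],[0,0,0],0]]'
```

```text
t: 9.07
eef_pos: [0.4756, 0.1323, 0.1399]
ee_rot: [[-0.999, -0.019, 0.029], [-0.019, 1.0, 0.0], [-0.029, -0.0, -1.0]]
contact_force: [-0.4, 0.1, -4.4]
finger_gap: 0.262
gripper_force: 101.2
t: 9.45
eef_pos: [0.476, 0.1325, 0.1386]
ee_rot: [[-0.999, -0.019, 0.03], [-0.019, 1.0, 0.001], [-0.03, 0.0, -1.0]]
contact_force: [-1.1, 0.0, 1.2]
finger_gap: 0.261
gripper_force: 102.3
```

```bash
python3 -m handwheel '[[[0,0,0],[0,0,0],40],[[0,0,0],[0,0,0],45],[[0,0,0],[0,0,0],50],[[-1,0,-35],[0,0,0],85],[[-1,0,-50],[0,1.7,0],85],[[0,0,-50],[0,0,0],85],[[0,0,0],[0,0,0],85]]' 40
python3 - <<'E'
from h import *
s=read_state(); print(s["eef_pos"],s["ee_rot"],s["contact_force"]); M=T("wrist",s); b,d=camera("wrist"); cv2.imwrite("pics/w5.png",b)
P=cloud("wrist",d,M); ok=d>0; z=P[...,2]
print("boss",rect(P,ok&(z>.160)&(z<.172),(.478,.132),.022))
print("grip",rect(P,ok&(z>.172)&(z<.186),(.553,.132),.022))
find("wrist",M,["gauge_pointer"],2)
E
```

```text
t: 10.32
eef_pos: [0.4779, 0.1331, 0.2772]
ee_rot: [[-1.0, -0.019, 0.007], [-0.019, 1.0, 0.002], [-0.007, 0.002, -1.0]]
contact_force: [0.1, -0.2, -1.1]
finger_gap: 0.993
gripper_force: 0.0
[0.47787148 0.13308298 0.27722993] [[-0.99979388 -0.01889739  0.00742247]
 [-0.01888455  0.99982006  0.00179742]
 [-0.0074551   0.00165688 -0.99997084]] [ 0.131605   -0.19049134 -1.0561311 ]
boss (1289, array([479.5, 132.4,  23.8,  23.4,   1.2]), array([478.7, 132.4, 166.4]))
grip (747, array([554.2, 133.9,  20.6,  21. ,  48.5]), array([552.8, 133.9, 177.6]))
wrist gauge_pointer 0.58 [0.4279 0.1186 0.0801]
```

View pics/w5.png

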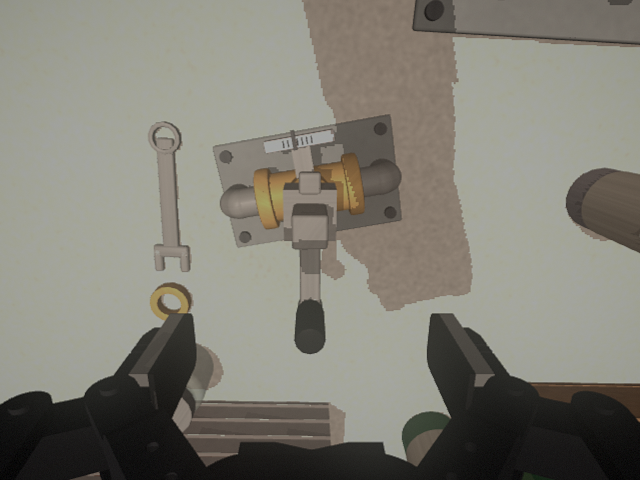

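```bash
python3 -m handwheel '[[[-40,-0.3,20],[0,0,0],70],[[-36,-0.3,40],[0,0,0],60],[[0,0,50],[0,0,0],60],[[0,0,24],[0,0,0],55],[[0,0,0],[0,0,0],0],[[0,0,0],[0,0,0],0],[[0,0,0],[0,0,0],0],[[0,0,0],[0,0,0],0],[[0,0,0],[0,0,0],0]]' 40
python3 -c "
from h import *
s=read_state(); print(s['eef_pos']*1000,s['ee_rot'],s['finger_gap']*85.4,s['contact_force'],s['ft_torque'])"
```

```text
t: 11.55
eef_pos: [0.5511, 0.1332, 0.1394]
ee_rot: [[-1.0, -0.019, 0.0], [-0.019, 1.0, -0.0], [-0.0, -0.0, -1.0]]
contact_force: [-2.6, 0.9, -2.4]
finger_gap: 0.247
gripper_force: 39.3
[551.05346606 133.22255862 139.36294728] [[-9.99818128e-01 -1.90711934e-02  2.22519887e-05]
 [-1.90711972e-02  9.99818111e-01 -1.86982864e-04]
 [-1.86819549e-05 -1.87373229e-04 -9.99999982e-01]] 21.105787051974968 [-2.56222985  0.87647279 -2.44493585] [-0.03944803  0.48840573 -0.04162751]
```

```bash
cat > st.py <<'E'
from h import *
# crank angle (cw from start, deg), radius, tangential (resisting) and radial force
s=read_state(); R=np.array(s['ee_rot']); p=np.array(s['eef_pos'])[:2]*1000
C=np.array([476.1,131.8]); v=p-C; r=np.hypot(*v); u=v/r; t=np.array([u[1],-u[0]])  # cw tangent
f=np.array(s['contact_force'])
print('phi',round(-np.degrees(np.arctan2(v[1],v[0]))+1.09,1),'r',round(r,1),'z',round(s['eef_pos'][2]*1000,1),'Ftan',round(f[:2]@t,1),'Frad',round(f[:2]@u,1),'Fz',round(f[2],1),'gap',round(s['finger_gap']*85.4,1),'t',round(s['t'],2))
E
python3 -m handwheel '[[[4.5,-25.7,0],[0,0,0],0],[[13,-22.6,0],[0,0,0],0],[[20,-16.7,0],[0,0,0],0],[[24.5,-8.9,0],[0,0,0],0],[[26,0,0],[0,0,0],0],[[0,0,0],[0,0,0],0]]'; python3 st.py
```

```text
t: 12.3
eef_pos: [0.4647, 0.0575, 0.1399]
ee_rot: [[-1.0, -0.019, 0.002], [-0.019, 1.0, -0.0], [-0.002, -0.0, -1.0]]
contact_force: [1.8, -0.3, -3.5]
finger_gap: 0.249
gripper_force: 39.9
phi 99.8 r 75.2 z 139.9 Ftan -1.8 Frad 0.0 Fz -3.5 gap 21.3 t 12.3
```

```bash
python3 -m handwheel '[[[24.5,8.9,0],[0,0,0],0],[[20,16.7,0],[0,0,0],0],[[13,22.6,0],[0,0,0],0],[[4.5,25.7,0],[0,0,0],0],[[-4.5,25.7,0],[0,0,0],0],[[-13,22.6,0],[0,0,0],0],[[-20,16.7,0],[0,0,0],0],[[-24.5,8.9,0],[0,0,0],0],[[-26,0,0],[0,0,0],0],[[-24.5,-8.9,0],[0,0,0],0]]'; python3 st.py
```

```text
t: 13.55
eef_pos: [0.5134, 0.197, 0.1387]
ee_rot: [[-1.0, -0.02, -0.001], [-0.02, 1.0, -0.003], [0.001, -0.003, -1.0]]
contact_force: [-5.9, -6.5, -1.9]
finger_gap: 0.245
gripper_force: 40.3
phi -59.1 r 75.1 z 138.7 Ftan -1.9 Frad -8.5 Fz -1.9 gap 20.9 t 13.55
```

```bash
python3 -m handwheel '[[[-20,-16.7,0],[0,0,0],0],[[-13,-22.6,0],[0,0,0],0],[[-4.5,-25.7,0],[0,0,0],0],[[4.5,-25.7,0],[0,0,0],0],[[13,-22.6,0],[0,0,0],0],[[20,-16.7,0],[0,0,0],0],[[24.5,-8.9,0],[0,0,0],0],[[26,0,0],[0,0,0],0],[[24.5,8.9,0],[0,0,0],0],[[0,0,0],[0,0,0],0]]'; python3 st.py; python3 - <<'E'
from h import *
s=read_state(); M=T("wrist",s); b,d=camera("wrist")
P=cloud("wrist",d,M); ok=d>0; z=P[...,2]
find("wrist",M,["gauge_pointer"],2)
q=P[ok&(z>.06)&(z<.085)&(abs(P[...,0]-.428)<.025)&(abs(P[...,1]-.13)<.06)]; print(len(q),q.min(0) if len(q) else 0,q.max(0) if len(q) else 0)
cv2.imwrite("pics/w6.png",b)
E
```

```text
t: 14.8
eef_pos: [0.4404, 0.0655, 0.1397]
ee_rot: [[-1.0, -0.02, 0.002], [-0.02, 1.0, -0.002], [-0.001, -0.002, -1.0]]
contact_force: [-1.3, -5.3, 1.0]
finger_gap: 0.248
gripper_force: 40.6
phi 119.4 r 75.3 z 139.7 Ftan -1.4 Frad 5.2 Fz 1.0 gap 21.2 t 14.8
wrist gauge_pointer 0.7 [0.4268 0.1293 0.0787]
3560 [0.41853093 0.09229506 0.06002886] [0.45297715 0.17513962 0.07849273]
```

```bash
python3 -m handwheel '[[[20,16.7,0],[0,0,0],0],[[13,22.6,0],[0,0,0],0],[[4.5,25.7,0],[0,0,0],0],[[-4.5,25.7,0],[0,0,0],0],[[-13,22.6,0],[0,0,0],0],[[-20,16.7,0],[0,0,0],0],[[-24.5,8.9,0],[0,0,0],0],[[-26,0,0],[0,0,0],0],[[-24.5,-8.9,0],[0,0,0],0],[[0,0,0],[0,0,0],0]]'; python3 st.py
```

```text
t: 16.15
eef_pos: [0.5145, 0.1963, 0.1383]
ee_rot: [[-1.0, -0.017, -0.001], [-0.017, 1.0, -0.002], [0.001, -0.002, -1.0]]
contact_force: [-3.1, -3.2, 2.1]
finger_gap: 0.243
gripper_force: 41.0
phi -58.2 r 75.1 z 138.3 Ftan -1.1 Frad -4.3 Fz 2.1 gap 20.8 t 16.15
```

```bash
python3 -m handwheel '[[[-20,-16.7,0],[0,0,0],0],[[-13,-22.6,0],[0,0,0],0],[[-4.5,-25.7,0],[0,0,0],0],[[4.5,-25.7,0],[0,0,0],0],[[0,0,0],[0,0,0],0],[[0,0,0],[0,0,0],0]]'; python3 st.py
```

```text
t: 16.9
eef_pos: [0.5471, 0.1081, 0.1384]
ee_rot: [[-1.0, -0.019, -0.003], [-0.019, 1.0, 0.003], [0.003, 0.003, -1.0]]
contact_force: [-4.1, 1.7, -0.7]
finger_gap: 0.244
gripper_force: 40.7
phi 19.5 r 74.8 z 138.4 Ftan -0.4 Frad -4.4 Fz -0.7 gap 20.9 t 16.9
```

```bash
python3 -m handwheel '[[[9,-17.4,0],[0,0,0],0],[[13.2,-14.4,0],[0,0,0],0],[[0,0,0],[0,0,0],0]]' >/dev/null; python3 st.py
python3 -m handwheel '[[[0,0,0],[0,0,0],0]]'>/dev/null; python3 st.py
```

```text
phi 50.1 r 74.9 z 139.0 Ftan -1.1 Frad -5.6 Fz -2.5 gap 21.2 t 17.27
phi 49.4 r 74.9 z 139.0 Ftan -1.8 Frad -5.4 Fz -1.9 gap 20.9 t 17.4
```

```bash
python3 -m handwheel '[[[16.5,-10.5,0],[0,0,0],0],[[18.7,-5.9,0],[0,0,0],0],[[0,0,0],[0,0,0],0],[[0,0,0],[0,0,0],0]]' >/dev/null; python3 st.py
```

```text
phi 78.2 r 75.0 z 139.5 Ftan -3.5 Frad -3.1 Fz -3.7 gap 20.7 t 17.9
```

```bash
python3 -m handwheel '[[[13,-1.1,0],[0,0,0],0],[[0,0,0],[0,0,0],0],[[0,0,0],[0,0,0],0]]' >/dev/null; python3 st.py;python3 -m handwheel '[[[0,0,0],[0,0,0],0]]'>/dev/null; python3 st.py
```

```text
phi 87.8 r 75.0 z 139.7 Ftan -5.5 Frad -1.7 Fz -4.7 gap 20.8 t 18.27
phi 87.8 r 75.0 z 139.7 Ftan -5.6 Frad -1.5 Fz -4.1 gap 21.3 t 18.4
```

```bash
python3 -m handwheel '[[[10.4,0.7,0],[0,0,0],0],[[0,0,0],[0,0,0],0],[[0,0,0],[0,0,0],0]]' >/dev/null; python3 st.py;python3 -m handwheel '[[[0,0,0],[0,0,0],0]]'>/dev/null; python3 st.py
```

```text
phi 95.2 r 75.0 z 139.9 Ftan -7.1 Frad -2.8 Fz -4.9 gap 21.0 t 18.77
phi 95.2 r 75.1 z 139.9 Ftan -7.5 Frad -1.9 Fz -4.0 gap 21.0 t 18.9
```

```bash
python3 -m handwheel '[[[4,0.6,0],[0,0,0],0],[[0,0,0],[0,0,0],0],[[0,0,0],[0,0,0],0]]' >/dev/null; python3 st.py;python3 -m handwheel '[[[0,0,0],[0,0,0],0],[[0,0,0],[0,0,0],0]]'>/dev/null; python3 st.py
```

```text
phi 98.1 r 75.1 z 139.9 Ftan -7.8 Frad -0.8 Fz -4.3 gap 20.9 t 19.27
phi 98.1 r 75.1 z 139.9 Ftan -8.0 Frad -0.9 Fz -4.8 gap 20.8 t 19.52
```

```bash
python3 -m handwheel '[[[-13,0,0],[0,0,0],0],[[-13,-0.5,0],[0,0,0],0],[[0,0,0],[0,0,0],0]]' >/dev/null; python3 st.py;python3 -m handwheel '[[[0,0,0],[0,0,0],30],[[0,0,0],[0,0,0],40],[[0,0,0],[0,0,0],45],[[0,0,0],[0,0,0],45],[[0,0,-30],[0,0,0],45],[[0,0,-50],[0,0,0],45],[[0,0,-50],[0,0,0],60],[[0,0,0],[0,0,0],85]]'
python3 - <<'E'
from h import *
s=read_state(); M=T("wrist",s); b,d=camera("wrist"); P=cloud("wrist",d,M); ok=d>0; z=P[...,2]
print("boss",rect(P,ok&(z>.160)&(z<.172),(.478,.132),.022))
q=P[ok&(z>.174)&(z<.19)&(np.hypot(P[...,0]-.478,P[...,1]-.132)<.12)]; print("grip",q.mean(0))
find("wrist",M,["gauge_pointer"],1)
b,d=camera("scene"); cv2.imwrite("pics/s9.png",b)
E
```

```text
phi 79.2 r 75.1 z 139.3 Ftan -3.8 Frad -2.1 Fz -1.1 gap 21.2 t 19.9
t: 20.9
eef_pos: [0.4918, 0.058, 0.2733]
ee_rot: [[-1.0, -0.019, 0.007], [-0.019, 1.0, 0.0], [-0.007, 0.0, -1.0]]
contact_force: [0.1, 0.7, -1.7]
finger_gap: 0.889
gripper_force: 0.0
boss (1435, array([478.5, 131.4,  24.3,  24. ,  35.8]), array([477.7, 130.7, 166.2]))
grip [0.5212045  0.0706585  0.17804907]
wrist gauge_pointer 0.6 [0.4247 0.1311 0.0796]
```

View pics/s9.png

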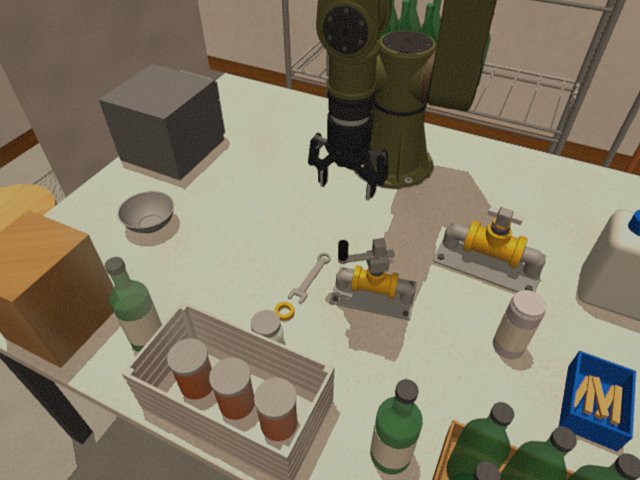

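```bash
python3 - <<'E'
from h import *
s=read_state(); M=T("wrist",s); b,d=camera("wrist"); cv2.imwrite("pics/w9f.png",b)
c=get_calibration("wrist"); f=240/np.tan(np.radians(c["vfov"])/2); I=np.linalg.inv(M)
def crop(b,I):
    p=I[:3,:3]@np.array([.427,.125,.076])+I[:3,3]; u,v=int(f*p[0]/p[2]+c["cx"]),int(f*p[1]/p[2]+c["cy"]); print(u,v)
    return cv2.resize(b[max(0,v-40):v+40,max(0,u-65):u+65],(780,480),interpolation=2)[:, :]
cv2.imwrite("pics/g.png",crop(b,I))
M=T("wrist"); find("wrist",M,["gauge_pointer"],1)
b,d=camera("top"); find("top",T("top"),["gauge_pointer","crank"],1)
E
```

```text
396 128
wrist gauge_pointer 0.44 [0.422  0.1324 0.0776]
```

View pics/g.png

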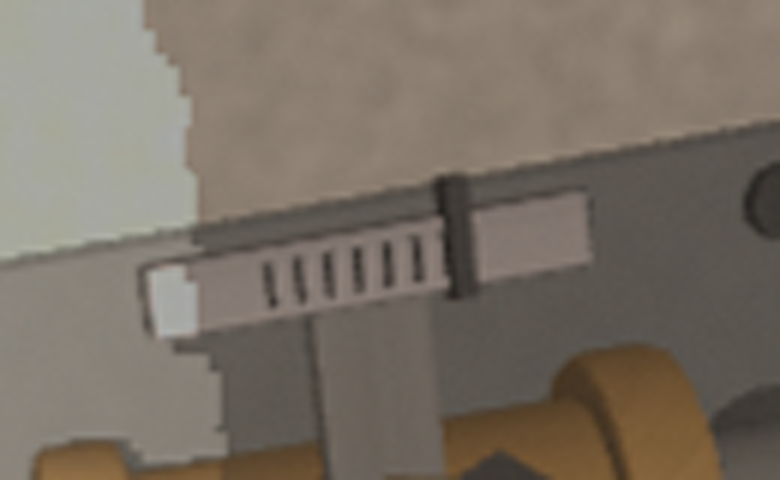

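The crop shows the gauge bar from 148 to 590 px, with the pointer at 458 px. That is 12 mm past the middle, so the gauge reads 24 mm and the valve is on its seat. The crank is fully down (boss top at 166 mm) and the hand is clear.

```bash
python3 -c "
from plant import *
print(close_job())"
```

```text
the job is handed in; nothing more can be done
None
```

The smaller valve is shut: I wound it about 2.2 turns clockwise to its seat (gauge at 24 mm) and nipped it up to a felt 8.0 N at the grip, then let go with the crank fully down on the spindle, and handed the job in at about 21 s.

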